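Feel round the rim of a stoneware crock for chips

ROBOT

A 6-joint arm with a two-finger parallel gripper is mounted at the origin on the work surface. World frame = base frame: x ahead of the robot, y to its left, z up, the work surface at z = 0. Lengths are in m, angles in rad, forces in N, time in s.
With the tool pointing down it reaches from about 0.35 to 0.975 m from the base axis. Payload 4.9 kg.
Tool frame: the origin (TCP) lies between the finger pads, 19 mm behind the fingertips; this is the grasp point; z points along the fingers, y is the line along which they close (so a half turn about z gives the same grasp; the last joint's range is limited). The gripper opens to 85 mm and grips with 20 to 120 N. Pads are 22 mm wide; open, the fingers measure 114 mm over their backs; the gripper's body (76 mm by 85 mm) begins 54 mm behind the grasp point. The pads swing forward as they close: fully open they stand 13 mm farther back than shut.
Start: joints at [-0.119, 0.053, 1.613, -0, 1.476, -0.119], TCP at [0.625, 0, 0.25] pointing down, gripper open.
Joint ranges: [-3.01, 3.01], [-1.01, 2.22], [0.06, 2.58], [-1.02, 4.17], [0.09, 2.62], [-3.14, 3.14]. Speed limits (rad/s): [2.57, 2.57, 3.14, 3.14, 3.14, 3.14].

INTERFACE

Orientations are given as a unit quaternion [w, x, y, z].
In Python, from plant import monitor, vision, manip gives the robot as it stands. The module is installed in compiled form; this text tells all that it offers.
- The arm moves only by the tool arm_command, never from a script. Its argument "rows" is a list of rows, each a list of 3 entries, a list of its own where there are three numbers: the finger opening in mm, from 0 to 85.4, then the shift along the world's x, y, z in units of 30 cm (1.0 is 30 cm), then the turn, a rotation vector about the world's x, y, z in units of pi/2 rad (1.0 is pi/2 rad). In form: [[claw, [x, y, z], [wx, wy, wz]], ...]. A call has 1 to 12 rows; each row is the pose to reach, as a shift and turn from the pose commanded when the call began; what a row does not reach only later rows make up. A row lasts 1/12 s, in which the tool goes at most 41.7 mm and 7.16 degrees, less where a joint would pass 70% of its speed; a pose out of reach is approached as far as the arm can. A call with a number of a shift or a turn outside -1 to 1 is refused whole. A call with a gripper value outside its range is refused whole. The fingers move at their own pace and stop on an object; the grip force is fixed at half the most. Time passes only in rows, so rows that repeat a pose let the fingers close. It gives the time, the measured TCP pose, the force, the opening and the grip force at its end, in the units of the state.
- monitor.state(): the state, without advancing time (a new reading comes with each control period).
- vision.grab_frame(name): name is "scene" or "side" or "wrist"; returns a dict with "color" (420x560x3 uint8, red, green, blue), "z_map" (420x560 float32, m along the optical axis (not along the pixel's ray), 0 where there is no reading), "mtx" (3x3 intrinsics, pixels), "k1" (the pictures are not rectified: a ray, as slopes to the right and down, at radius r is drawn at 1 + k1 r^2 times it, then the intrinsics apply), "R" (3x3) and "t" (3): a world point X has camera coordinates R X + t. Camera axes: x right, y down, z forward; pixel columns grow to the right and rows downward; lengths in m; the calibration is good to about 2 mm. A picture is of the moment at which its call begins.
- manip.job_done(): hands the job in; it is judged then, once.
The state is a dict: "time": time; "joint_pos": joint angles; "joint_vel": joint speeds; "joint_efforts": joint torques, N m; "tool_pos": TCP position; "tool_rot": TCP orientation; "contact_force": force on the tool from outside, world axes, zero at the start; "ft_torque": the same for the moment, N m; "gripper_width": opening from 0.0 (shut) to 1.0 (fully open); "grasp_force": force on a finger pad.
Only numpy, scipy, OpenCV 4.12 (cv2) and the standard library are available. Lean on these libraries where they do the work, as an engineer would, in place of code of your own. Each camera call takes 0.05 s, during which the arm holds its last target. There are 200 camera calls.

TASK

Check the rim of the one-eared crock on the bench scale for chips by running the fingertips lightly along the top of the rim: touch down above the ear, follow the rim clockwise (seen from above) all the way round until you are back above the ear, then lift clear above it. Keep a light touch on the rim throughout, do not grip, lift or shove the crock, and leave everything else on the table undisturbed.

Things in the scene. Friction and masses are not known exactly. Their poses are not given: they have to be found in the camera images.
- crock: the crock to check: open round stoneware crock with ONE ear, loose on the scale's platform. 85 mm tall, 130 mm across the rim, rim 10 mm thick with a flat top (about 141 mm above the table), 0.7 kg. Origin: centre of its underside, z up; its x axis points to the ear, which sticks out 27 mm, 50 mm above the foot. Nothing near it is taller than its rim
- scale: fixed bench scale under the crock: grey body 230 x 200 mm, 36 mm high, low black display on its -x side. Above it a steel platform 190 x 180 mm, top 56 mm above the table, on a vertical spring: it sinks about 1 mm for each newton pressed on the crock, with a hard stop after about 12 mm. Origin under the centre of the grey body, on the table; z up
- rim_0 (a point): point on the middle of the crock's rim, on its top face, directly above the ear (60 mm from the crock's axis, 85 mm above its foot); the nine rim points lie 41 mm apart
- rim_1 (a point): point on the middle of the crock's rim, on its top face, 40 degrees clockwise (seen from above) from the ear
- rim_2 (a point): point on the middle of the crock's rim, on its top face, 80 degrees clockwise (seen from above) from the ear
- rim_3 (a point): point on the middle of the crock's rim, on its top face, 120 degrees clockwise (seen from above) from the ear
- rim_4 (a point): point on the middle of the crock's rim, on its top face, 160 degrees clockwise (seen from above) from the ear
- rim_5 (a point): point on the middle of the crock's rim, on its top face, 200 degrees clockwise (seen from above) from the ear
- rim_6 (a point): point on the middle of the crock's rim, on its top face, 240 degrees clockwise (seen from above) from the ear
- rim_7 (a point): point on the middle of the crock's rim, on its top face, 280 degrees clockwise (seen from above) from the ear
- rim_8 (a point): point on the middle of the crock's rim, on its top face, 320 degrees clockwise (seen from above) from the ear
- twin: bystander: smaller open stoneware crock with TWO ears, one on either hand, 104 mm across the rim, 75 mm tall, standing on the table; origin at the centre of its underside
- lidpot: bystander: flat round stoneware pot lid with a knob, 120 mm across, 40 mm tall, lying on the table; origin at the centre of its underside
- jar: bystander: small closed stoneware jar, 54 mm across, 72 mm tall; origin at the centre of its underside
- inkpot: bystander: small dark stoneware ink bottle, 44 mm across, 70 mm tall; origin at the centre of its underside
- brush: bystander: dusting brush lying on the table, lower than 40 mm; origin under its middle
- dish: bystander: small white bowl, 90 mm across, 30 mm tall; origin at the centre of its underside
- caliper: bystander: steel caliper lying flat, 160 mm long, 10 mm thick; origin under its middle
There are look-alikes about, which are no part of the job. What is shaped like the crock but purple or turquoise is not meant.

How it is judged:
On the way, in this order (a step that is already met when the one before it is completed fails the run):
1. fingertips touch the rim above the ear (horizontal distance between the grasp point and rim_0 below 0.014 m and contact force between the fingers and crock above 0.3 N), for 0.05 s.
2. fingertips touch the rim 40 degrees clockwise from the ear (horizontal distance between the grasp point and rim_1 below 0.014 m and contact force between the fingers and crock above 0.3 N), for 0.05 s.
3. fingertips touch the rim 80 degrees clockwise from the ear (horizontal distance between the grasp point and rim_2 below 0.014 m and contact force between the fingers and crock above 0.3 N), for 0.05 s.
4. fingertips touch the rim 120 degrees clockwise from the ear (horizontal distance between the grasp point and rim_3 below 0.014 m and contact force between the fingers and crock above 0.3 N), for 0.05 s.
5. fingertips touch the rim 160 degrees clockwise from the ear (horizontal distance between the grasp point and rim_4 below 0.014 m and contact force between the fingers and crock above 0.3 N), for 0.05 s.
6. fingertips touch the rim 200 degrees clockwise from the ear (horizontal distance between the grasp point and rim_5 below 0.014 m and contact force between the fingers and crock above 0.3 N), for 0.05 s.
7. fingertips touch the rim 240 degrees clockwise from the ear (horizontal distance between the grasp point and rim_6 below 0.014 m and contact force between the fingers and crock above 0.3 N), for 0.05 s.
8. fingertips touch the rim 280 degrees clockwise from the ear (horizontal distance between the grasp point and rim_7 below 0.014 m and contact force between the fingers and crock above 0.3 N), for 0.05 s.
9. fingertips touch the rim 320 degrees clockwise from the ear (horizontal distance between the grasp point and rim_8 below 0.014 m and contact force between the fingers and crock above 0.3 N), for 0.05 s.
10. fingertips touch the rim above the ear again (all of step 1), for 0.05 s.
At the end, for the whole second after the job is handed in: Rim touched above the ear, at the 8 other rim points in clockwise order, and above the ear again (TCP within 14 mm horizontally, over 0.3 N). The crock stands still and upright (0.05 rad) on the platform within 20 mm of its start; TCP above 0.17 m (z of crock in the frame of scale between 0.042 and 0.062 m and angle between crock's own z axis and vertical below 0.05 rad and distance of crock from where it was at the start of the episode below 0.02 m and linear speed of crock below 0.01 m/s and height (world z) of the grasp point above 0.17 m).
It fails at once if the crock is pressed or gripped with more than 20 N (contact force between the arm and crock above 20 N).
It fails at once if the crock is shoved more than 20 mm (distance of crock from where it was at the start of the episode above 0.02 m).
It fails at once if the crock is lifted off the platform (z of crock in the frame of scale above 0.064 m).
It fails at once if the crock is tipped (angle between crock's own z axis and vertical above 0.12 rad).
It fails at once if a bystander is displaced by more than 15 mm (distance of any of twin, lidpot, jar, inkpot, brush, dish, caliper from where it was at the start of the episode above 0.015 m).
It also fails if it takes over 64 s, if anything falls off the work surface, if the arm or the gripper's body presses on something with over 40 N, if the wrist force passes 120 N, or if a joint passes its speed limit or range.

## Working session

There is one attempt and no reset: what is moved stays moved. The work goes in short steps, Python scripts to look and compute and a tool call to move; the robot and the scene stay as the last step left them, time stands still between calls to the robot, and variables do not carry over. Pictures are saved under pics/ and viewed, at most 10 in all, crops included, and the job is handed in when it is done.

Besides the shell and the picture viewer there is one more tool, called as name([rows], argument=value, ...), one row to a line, values as JSON. arm_command: Moves the arm, as the interface text tells. Shifts and turns lie within -1 to 1; 1 stands for 30 cm of shift or pi/2 rad of turn. Its arguments: {"type":"object","properties":{"rows":{"type":"array"}},"required":["rows"]}

```bash
mkdir -p pics; cat > h.py <<'E'
import numpy as np, cv2
from plant import monitor, vision, manip
def cloud(f):
    K=f["mtx"];z=f["z_map"];h,w=z.shape
    v,u=np.mgrid[:h,:w]
    d=np.stack([(u-K[0,2])/K[0,0],(v-K[1,2])/K[1,1]],-1)
    s=d.copy()
    for _ in range(10):
        s=d/(1+f["k1"]*(s**2).sum(-1,keepdims=True))
    P=np.concatenate([s*z[...,None],z[...,None]],-1)
    W=(P-f["t"])@f["R"]
    W[z<=0]=np.nan
    return W
E
python3 - <<'E'
from h import *
f=[]
for n in("scene","side","wrist"):
    g=vision.grab_frame(n);np.savez(n+'.npz',**g);f.append(g["color"])
cv2.imwrite('pics/a.png',f[0][...,::-1]);cv2.imwrite('pics/b.png',f[1][...,::-1])
print(monitor.state())
E
```

```text
{'time': 0.15, 'joint_pos': array([-1.19038564e-01,  5.32100702e-02,  1.61400408e+00,  1.47385920e-05,
        1.47601861e+00, -1.18992494e-01]), 'joint_vel': array([ 1.01621523e-03, -9.93114093e-04, -3.47559423e-03,  5.93210785e-04,
       -6.17175243e-04,  1.78755442e-06]), 'joint_efforts': array([ 5.10442842e-04, -3.94241810e+01, -3.70721948e+01, -1.15854355e-04,
        4.61802789e-03,  5.00508997e-05]), 'tool_pos': array([6.24528650e-01, 3.65428271e-05, 2.49027183e-01]), 'tool_rot': array([-6.49149836e-04,  7.07123329e-01,  7.07089758e-01, -5.01148328e-04]), 'contact_force': array([-0.11618872,  0.29929754,  0.17158376]), 'ft_torque': array([ 0.00508152, -0.03178306,  0.0698184 ]), 'grasp_force': 0.0, 'gripper_width': 0.9976465567729181}
```

View pics/a.png

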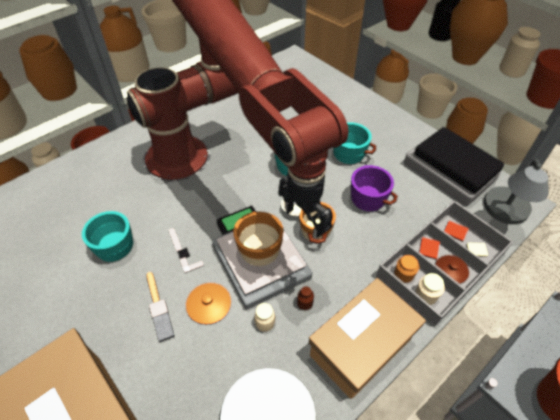

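View pics/b.png

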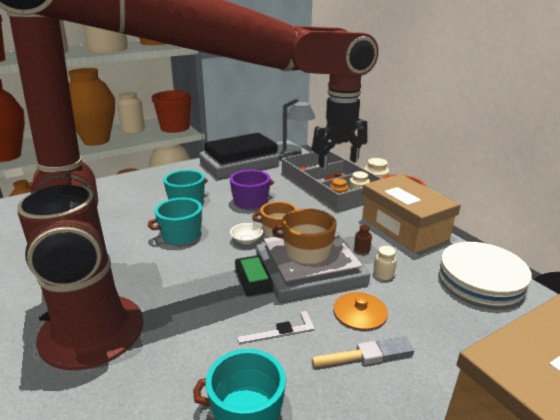

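The scene view (a) shows the brown crock on the scale at (259,237). It could be confused with the two-eared twin at (317,218), teal crocks at (108,237), (350,142) and (285,160), and a purple one at (371,187). I choose the one on the scale; in the side view (b) it is at (308,235), with its ear near (280,230).

```bash
python3 - <<'E'
from h import *
from scipy.optimize import least_squares
for n,(u,v) in(("scene",(259,237)),("side",(308,235))):
    f=dict(np.load(n+'.npz'));W=cloud(f)
    B=np.zeros(W.shape[:2],bool);B[v-50:v+50,u-60:u+60]=1
    hsv=cv2.cvtColor(f["color"],cv2.COLOR_RGB2HSV)
    m=B&(W[...,2]>.134)&(W[...,2]<.150)
    c=np.nanmedian(W[m],0)[:2]
    m&=(np.hypot(*(np.moveaxis(W[...,:2],-1,0)-c[:,None,None]))<.09)
    P=W[m]
    r=least_squares(lambda p:np.hypot(P[:,0]-p[0],P[:,1]-p[1])-.060,c,loss='soft_l1',f_scale=.003)
    cx=r.x;R=np.hypot(*(P[:,:2]-cx).T)
    print(n,len(P),'c',cx,'z',np.median(P[:,2]),np.percentile(R,[5,50,95]))
    D=W[...,:2]-cx;rad=np.hypot(D[...,0],D[...,1])
    e=B&(rad>.071)&(rad<.095)&(W[...,2]>.085)&(W[...,2]<.13)
    a=np.degrees(np.arctan2(D[e][:,1],D[e][:,0]))
    vv,uu=np.nonzero(e)
    print('ear n',len(a),'hist',[(int(b),int(k)) for k,b in zip(*np.histogram(a,36,(-180,180))) if k], 'med',np.median(D[e],0) if len(a) else 0,uu.mean(),vv.mean(),np.median(W[e],0), 'far-r',np.percentile(rad[e],95) if len(a) else 0)
    cv2.imwrite(f'pics/c_{n}.png',cv2.resize(f["color"][v-60:v+60,u-70:u+70,::-1],None,fx=2.8,fy=4*.7,interpolation=2))
cv2.imwrite('pics/c.png',np.hstack([cv2.imread(f'pics/c_{n}.png') for n in("scene","side")]))
E
```

```text
scene 556 c [ 0.51323238 -0.04882194] z 0.13964094105864083 [0.05487053 0.05949965 0.06439837]
ear n 0 hist [] med 0 nan nan [nan nan nan] far-r 0
side 579 c [ 0.51087803 -0.04826767] z 0.14034065806027518 [0.05430881 0.05963938 0.06435139]
ear n 73 hist [(120, 14), (130, 19), (140, 15), (150, 25)] med [-0.06446986  0.05157333] 276.17808219178085 230.16438356164383 [0.44640817 0.00330566 0.11076926] far-r 0.08551629091828189<stdin>:18: RuntimeWarning: Mean of empty slice.
  ret = ret.dtype.type(ret / rcount)
  return _methods._mean(a, axis=axis, dtype=dtype,
  ret = um.true_divide(
```

View pics/c.png

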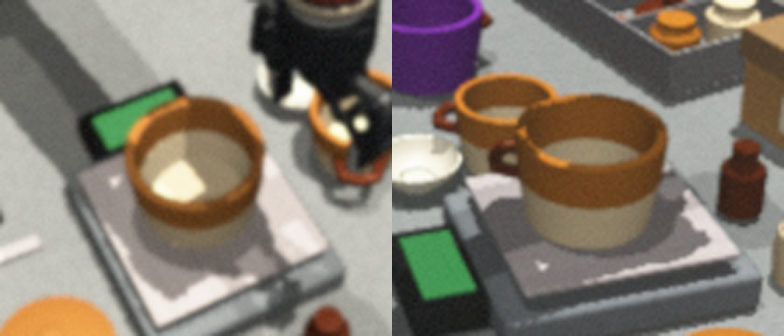

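The crop confirms it: brown crock with one ear, on the platform. In the side view the ear is at its left, about 120–150° in azimuth and partly hidden. I'll check it from the wrist camera.

```bash
python3 - <<'E'
from h import *
f=dict(np.load('wrist.npz'));cv2.imwrite('pics/w0.png',f["color"][...,::-1])
print(-f["R"].T@f["t"],f["R"],f["mtx"])
p=f["R"]@np.array([.512,-.0485,.14])+f["t"];print(p,f["mtx"]@(p/p[2]))
E
```

```text
[0.62419813 0.07917564 0.37254558] [[ 9.99999971e-01 -9.23025166e-05 -2.23127256e-04]
 [-1.95132525e-05 -9.51923746e-01  3.06335079e-01]
 [-2.40675632e-04 -3.06335066e-01 -9.51923721e-01]] [[359.09067988   0.         289.88992315]
 [  0.         359.09067988 200.85259829]
 [  0.           0.           1.        ]]
[-0.11213445  0.05030279  0.26050419] [135.3187536  270.19223108   1.        ]
```

View pics/w0.png

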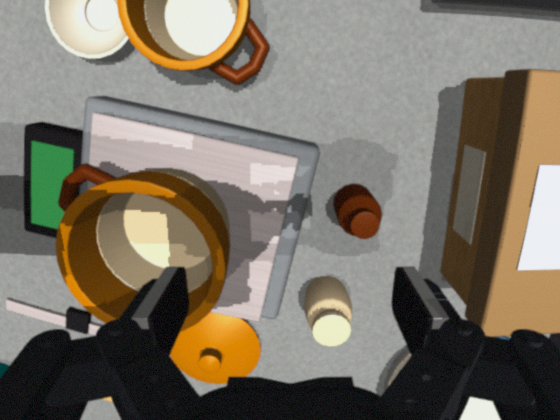

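Wrist view: the crock's rim is centred near (143,252), with the ear at (80,185) pointing to -x,+y. Now I'll measure both.

```bash
python3 - <<'E'
from h import *
from scipy.optimize import least_squares
f=dict(np.load('wrist.npz'));W=cloud(f)
m=(W[...,2]>.133)&(W[...,2]<.148)&(np.hypot(W[...,0]-.512,W[...,1]+.0485)<.085)
m[265:]=0
P=W[m]
r=least_squares(lambda p:np.maximum(np.abs(np.hypot(P[:,0]-p[0],P[:,1]-p[1])-.060)-.004,0),(.512,-.0485),loss='soft_l1',f_scale=.002)
c=r.x;R=np.hypot(*(P[:,:2]-c).T);print(c,len(P),np.median(P[:,2]),np.percentile(R,[5,50,95]))
for cc in (c,(.512,-.0485)):
    D=W[...,:2]-cc;rad=np.hypot(D[...,0],D[...,1])
    e=(rad>.071)&(rad<.098)&(W[...,2]>.08)&(W[...,2]<.13)
    a=np.degrees(np.arctan2(D[e][:,1],D[e][:,0]))
    print(len(a),np.percentile(a,[2,25,50,75,98]),a.mean(),np.percentile(rad[e],[50,98]),W[e].mean(0))
    for lo in (.071,.078,.084):
        k=rad[e]>lo; print(lo,k.sum(),np.percentile(a[k],[2,50,98]))
E
```

```text
[ 0.51319646 -0.04509341] 3895 0.13979092198588575 [0.05531194 0.06034299 0.06437515]
900 [120.67827421 127.29204723 136.02004259 144.63046174 153.91091636] 136.38744443484526 [0.07962555 0.08736273] [0.45611044 0.0090363  0.10951415]
0.071 900 [120.67827421 136.02004259 153.91091636]
0.078 583 [123.32747224 138.01280942 154.00792659]
0.084 154 [126.0337931  138.15453229 152.07162315]
953 [117.44201707 124.10957298 132.89355817 141.6914855  151.3408373 ] 133.2951631048869 [0.08075567 0.08881362] [0.45723753 0.00931956 0.10948302]
0.071 953 [117.44201707 132.89355817 151.3408373 ]
0.078 715 [120.54420794 135.11114863 151.48205738]
0.084 242 [123.14002918 134.451313   150.01160289]
```

arm_command([
  [0,[-0.13,-0.005,-0.04],[0,0,0]],
  [0,[-0.26,-0.01,-0.08],[0,0,0]],
  [0,[-0.39,-0.015,-0.12],[0,0,0]],
  [0,[-0.519,-0.019,-0.167],[0,0,0]],
  [0,[-0.519,-0.019,-0.167],[0,0,0]],
  [0,[-0.519,-0.019,-0.167],[0,0,0]],
  [0,[-0.519,-0.019,-0.167],[0,0,0]],
  [0,[-0.519,-0.019,-0.167],[0,0,0]],
  [0,[-0.519,-0.019,-0.167],[0,0,0]],
  [0,[-0.519,-0.019,-0.167],[0,0,0]],
])

```text
time: 0.98
tool_pos: [0.471, -0.0059, 0.2014]
tool_rot: [0.001, 0.707, 0.707, 0.001]
contact_force: [-0.4, -0.8, 0.1]
gripper_width: -0.002
grasp_force: 0.0
```

```bash
python3 - <<'E'
from h import *
from scipy.optimize import least_squares
f=vision.grab_frame("wrist");np.savez('w1.npz',**f);W=cloud(f)
cv2.imwrite('pics/w1.png',f["color"][...,::-1])
m=(W[...,2]>.133)&(W[...,2]<.148)&(np.abs(np.hypot(W[...,0]-.5125,W[...,1]+.0475)-.06)<.012)
P=W[m]
r=least_squares(lambda p:np.maximum(np.abs(np.hypot(P[:,0]-p[0],P[:,1]-p[1])-.060)-.004,0),(.512,-.0485),loss='soft_l1',f_scale=.002)
c=r.x;R=np.hypot(*(P[:,:2]-c).T);print(c,len(P),np.median(P[:,2]),np.percentile(R,[5,50,95]))
D=W[...,:2]-c;rad=np.hypot(D[...,0],D[...,1])
e=(rad>.071)&(rad<.098)&(W[...,2]>.08)&(W[...,2]<.13)
a=np.degrees(np.arctan2(D[e][:,1],D[e][:,0]))
print(len(a),np.percentile(a,[2,25,50,75,98]),W[e].mean(0))
s=monitor.state();print(s["tool_pos"],s["tool_rot"],s["contact_force"],s["gripper_width"])
E
```

```text
[ 0.51094906 -0.04467658] 6531 0.14007073268753842 [0.05535116 0.06012581 0.06439299]
1548 [120.89557294 128.71319185 137.68928299 146.99195459 156.30463389] [0.45284985 0.00767627 0.10983508]
[ 0.47061803 -0.00585665  0.2009594 ] [5.78072546e-04 7.07056504e-01 7.07156699e-01 4.12405115e-04] [ 0.43561501 -1.43461691 -0.41206367] -0.001051126097447268
```

View pics/w1.png

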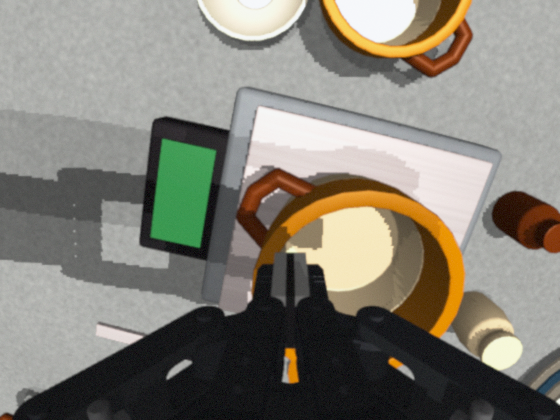

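The wrist view shows the shut fingertips at (292,260), just above the rim beside the ear, and the ear at (270,205). Averaged over the cameras, the centre is (0.512, -0.047) and the ear lies at 137°. Descending slowly.

arm_command([
  [0,[-0.005,0,-0.05],[0,0,0]],
  [0,[-0.005,0,-0.09],[0,0,0]],
  [0,[-0.005,0,-0.11],[0,0,0]],
  [0,[-0.005,0,-0.12],[0,0,0]],
  [0,[-0.005,0,-0.127],[0,0,0]],
  [0,[-0.005,0,-0.131],[0,0,0]],
  [0,[-0.005,0,-0.135],[0,0,0]],
  [0,[-0.005,0,-0.138],[0,0,0]],
  [0,[-0.005,0,-0.14],[0,0,0]],
  [0,[-0.005,0,-0.14],[0,0,0]],
  [0,[-0.005,0,-0.14],[0,0,0]],
  [0,[-0.005,0,-0.14],[0,0,0]],
])

```text
time: 2.03
tool_pos: [0.4681, -0.0057, 0.1584]
tool_rot: [0.0, 0.707, 0.707, 0.0]
contact_force: [0.9, -0.1, 1.5]
gripper_width: 0.005
grasp_force: 0.5
```

arm_command([
  [0,[0,0,-0.003],[0,0,0]],
  [0,[0,0,-0.006],[0,0,0]],
  [0,[0,0,-0.006],[0,0,0]],
  [0,[0,0,-0.006],[0,0,0]],
])

```text
time: 2.37
tool_pos: [0.4681, -0.0057, 0.1565]
tool_rot: [0.0, 0.707, 0.707, 0.0]
contact_force: [0.7, -0.6, 2.0]
gripper_width: 0.0
grasp_force: 1.4
```

```bash
cat >> h.py <<'E'
def force(n=12):
    S=[]
    for _ in range(n):
        vision.grab_frame("side"); s=monitor.state(); S.append(np.r_[s["contact_force"],s["tool_pos"]])
    print(s["time"],np.mean(S,0).round(4),np.std(S,0)[:3].round(2))
E
python3 -c "from h import *;force()"
```

```text
2.9667 [ 1.4362  0.0053  2.999   0.4681 -0.0057  0.1564] [0.7  0.52 0.55]
```

```bash
python3 - <<'E'
import numpy as np
p=lambda d:.06*np.array([np.cos(np.radians(137-d)),np.sin(np.radians(137-d))])
for k in range(0,360,60):
    print(k,[ (((p(k+d)-p(k))/.3).round(3)).tolist() for d in range(5,65,5)])
E
```

```text
0 [[0.012, 0.012], [0.026, 0.023], [0.04, 0.033], [0.055, 0.042], [0.071, 0.049], [0.088, 0.055], [0.105, 0.059], [0.122, 0.062], [0.139, 0.063], [0.157, 0.063], [0.174, 0.062], [0.191, 0.058]]
60 [[0.017, -0.005], [0.033, -0.011], [0.049, -0.018], [0.064, -0.027], [0.078, -0.037], [0.091, -0.049], [0.104, -0.061], [0.115, -0.075], [0.125, -0.089], [0.133, -0.104], [0.14, -0.12], [0.146, -0.136]]
120 [[0.004, -0.017], [0.007, -0.034], [0.009, -0.051], [0.008, -0.069], [0.007, -0.086], [0.004, -0.103], [-0.001, -0.12], [-0.007, -0.137], [-0.015, -0.152], [-0.024, -0.167], [-0.034, -0.182], [-0.045, -0.195]]
180 [[-0.012, -0.012], [-0.026, -0.023], [-0.04, -0.033], [-0.055, -0.042], [-0.071, -0.049], [-0.088, -0.055], [-0.105, -0.059], [-0.122, -0.062], [-0.139, -0.063], [-0.157, -0.063], [-0.174, -0.062], [-0.191, -0.058]]
240 [[-0.017, 0.005], [-0.033, 0.011], [-0.049, 0.018], [-0.064, 0.027], [-0.078, 0.037], [-0.091, 0.049], [-0.104, 0.061], [-0.115, 0.075], [-0.125, 0.089], [-0.133, 0.104], [-0.14, 0.12], [-0.146, 0.136]]
300 [[-0.004, 0.017], [-0.007, 0.034], [-0.009, 0.051], [-0.008, 0.069], [-0.007, 0.086], [-0.004, 0.103], [0.001, 0.12], [0.007, 0.137], [0.015, 0.152], [0.024, 0.167], [0.034, 0.182], [0.045, 0.195]]
```

arm_command([
  [0,[0.012,0.012,0],[0,0,0]],
  [0,[0.026,0.023,0],[0,0,0]],
  [0,[0.04,0.033,0],[0,0,0]],
  [0,[0.055,0.042,0],[0,0,0]],
  [0,[0.071,0.049,0],[0,0,0]],
  [0,[0.088,0.055,0],[0,0,0]],
  [0,[0.105,0.059,0],[0,0,0]],
  [0,[0.122,0.062,0],[0,0,0]],
  [0,[0.139,0.063,0],[0,0,0]],
  [0,[0.157,0.063,0],[0,0,0]],
  [0,[0.174,0.062,0],[0,0,0]],
  [0,[0.191,0.058,0],[0,0,0]],
])

```text
time: 3.97
tool_pos: [0.5256, 0.0119, 0.156]
tool_rot: [-0.0, 0.707, 0.707, 0.0]
contact_force: [-2.9, 1.2, 1.9]
gripper_width: 0.001
grasp_force: 1.6
```

```bash
cat >> h.py <<'E'
def check(c=(.512,-.0467)):
    from scipy.optimize import least_squares
    force(8)
    for n in("scene","side","wrist"):
        f=vision.grab_frame(n);W=cloud(f)
        m=(W[...,2]>.130)&(W[...,2]<.146)&(np.abs(np.hypot(W[...,0]-c[0],W[...,1]-c[1])-.06)<.016)
        P=W[m]
        r=least_squares(lambda p:np.maximum(np.abs(np.hypot(P[:,0]-p[0],P[:,1]-p[1])-.060)-.004,0),c,loss='soft_l1',f_scale=.002)
        D=W[...,:2]-r.x;rad=np.hypot(D[...,0],D[...,1])
        e=(rad>.071)&(rad<.098)&(W[...,2]>.08)&(W[...,2]<.127)&(D[...,0]<0)&(D[...,1]>0)
        a=np.degrees(np.arctan2(D[e][:,1],D[e][:,0]))
        print(n,r.x.round(4),len(P),np.median(P[:,2]).round(4),'ear',len(a),np.percentile(a,[2,50,98]).round(0) if len(a) else '')
E
python3 -c "from h import *;check()"
```

```text
4.3667 [1.4001 0.4561 2.7873 0.526  0.0116 0.1565] [0.9  0.36 0.43]
scene [ 0.5126 -0.0486] 541 0.1369 ear 0 
side [ 0.5116 -0.0476] 620 0.1373 ear 80 [125. 145. 158.]
wrist [ 0.5132 -0.0434] 4875 0.1371 ear 2059 [122. 138. 157.]
```

Contact is about 3 N and the crock hasn't moved. Continuing.

arm_command([
  [0,[0.017,-0.005,0],[0,0,0]],
  [0,[0.033,-0.011,0],[0,0,0]],
  [0,[0.049,-0.018,0],[0,0,0]],
  [0,[0.064,-0.027,0],[0,0,0]],
  [0,[0.078,-0.037,0],[0,0,0]],
  [0,[0.091,-0.049,0],[0,0,0]],
  [0,[0.104,-0.061,0],[0,0,0]],
  [0,[0.115,-0.075,0],[0,0,0]],
  [0,[0.125,-0.089,0],[0,0,0]],
  [0,[0.133,-0.104,0],[0,0,0]],
  [0,[0.14,-0.12,0],[0,0,0]],
  [0,[0.146,-0.136,0],[0,0,0]],
])

```text
time: 5.52
tool_pos: [0.5692, -0.0296, 0.1562]
tool_rot: [0.0, 0.707, 0.707, 0.0]
contact_force: [-0.6, 2.4, 3.2]
gripper_width: -0.003
grasp_force: 1.6
```

```bash
python3 -c "from h import *;check()"
```

```text
5.9167 [ 0.8591 -1.6035  2.7018  0.5693 -0.03    0.1564] [0.68 0.91 0.62]
scene [ 0.5129 -0.0479] 404 0.1364 ear 0 
side [ 0.5116 -0.0472] 609 0.1371 ear 81 [125. 145. 159.]
wrist [ 0.5135 -0.0449] 10891 0.1368 ear 2049 [121. 136. 154.]
```

arm_command([
  [0,[0.004,-0.017,0],[0,0,0]],
  [0,[0.007,-0.034,0],[0,0,0]],
  [0,[0.009,-0.051,0],[0,0,0]],
  [0,[0.008,-0.069,0],[0,0,0]],
  [0,[0.007,-0.086,0],[0,0,0]],
  [0,[0.004,-0.103,0],[0,0,0]],
  [0,[-0.001,-0.12,0],[0,0,0]],
  [0,[-0.007,-0.137,0],[0,0,0]],
  [0,[-0.015,-0.152,0],[0,0,0]],
  [0,[-0.024,-0.167,0],[0,0,0]],
  [0,[-0.034,-0.182,0],[0,0,0]],
  [0,[-0.045,-0.195,0],[0,0,0]],
])

```text
time: 7.07
tool_pos: [0.5552, -0.0882, 0.1562]
tool_rot: [0.0, 0.707, 0.707, 0.0]
contact_force: [0.9, 1.8, 3.9]
gripper_width: 0.002
grasp_force: 1.6
```

```bash
python3 -c "from h import *;check()"
```

```text
7.4667 [-0.9193 -1.6997  3.3461  0.5549 -0.0883  0.156 ] [0.66 0.85 0.6 ]
scene [ 0.5134 -0.0488] 366 0.1362 ear 0 
side [ 0.5119 -0.0475] 557 0.1369 ear 83 [124. 143. 158.]
wrist [ 0.5127 -0.0447] 22579 0.1366 ear 1344 [123. 136. 153.]
```

arm_command([
  [0,[-0.012,-0.012,0],[0,0,0]],
  [0,[-0.026,-0.023,0],[0,0,0]],
  [0,[-0.04,-0.033,0],[0,0,0]],
  [0,[-0.055,-0.042,0],[0,0,0]],
  [0,[-0.071,-0.049,0],[0,0,0]],
  [0,[-0.088,-0.055,0],[0,0,0]],
  [0,[-0.105,-0.059,0],[0,0,0]],
  [0,[-0.122,-0.062,0],[0,0,0]],
  [0,[-0.139,-0.063,0],[0,0,0]],
  [0,[-0.157,-0.063,0],[0,0,0]],
  [0,[-0.174,-0.062,0],[0,0,0]],
  [0,[-0.191,-0.058,0],[0,0,0]],
])

```text
time: 8.62
tool_pos: [0.4976, -0.1051, 0.1562]
tool_rot: [0.0, 0.707, 0.707, -0.0]
contact_force: [2.6, -0.2, 2.9]
gripper_width: 0.001
grasp_force: 1.6
```

```bash
python3 -c "from h import *;check()"
```

```text
9.0167 [-1.7358 -0.1823  3.5114  0.4971 -0.1049  0.1557] [1.22 0.61 0.47]
scene [ 0.5122 -0.0492] 447 0.1359 ear 0 
side [ 0.5114 -0.0482] 449 0.1367 ear 82 [124. 144. 159.]
wrist [ 0.5119 -0.0444] 20534 0.1364 ear 1951 [132. 145. 157.]
```

arm_command([
  [0,[-0.017,0.005,0],[0,0,0]],
  [0,[-0.033,0.011,0],[0,0,0]],
  [0,[-0.049,0.018,0],[0,0,0]],
  [0,[-0.064,0.027,0],[0,0,0]],
  [0,[-0.078,0.037,0],[0,0,0]],
  [0,[-0.091,0.049,0],[0,0,0]],
  [0,[-0.104,0.061,0],[0,0,0]],
  [0,[-0.115,0.075,0],[0,0,0]],
  [0,[-0.125,0.089,0],[0,0,0]],
  [0,[-0.133,0.104,0],[0,0,0]],
  [0,[-0.14,0.12,0],[0,0,0]],
  [0,[-0.146,0.136,0],[0,0,0]],
])

```text
time: 10.17
tool_pos: [0.454, -0.0638, 0.1561]
tool_rot: [-0.0, 0.707, 0.707, -0.0]
contact_force: [-0.4, -2.2, 3.9]
gripper_width: -0.0
grasp_force: 1.6
```

```bash
python3 -c "from h import *;check()"
```

```text
10.5667 [-0.6359  1.7628  3.5703  0.4538 -0.0634  0.1558] [0.49 1.22 0.62]
scene [ 0.5126 -0.0484] 519 0.1361 ear 0 
side [ 0.5109 -0.0468] 453 0.1367 ear 77 [125. 143. 157.]
wrist [ 0.5108 -0.045 ] 16433 0.1367 ear 2773 [122. 138. 157.]
```

Next is the last arc, with three rows of holding above the ear; I'll lift after that.

arm_command([
  [0,[-0.004,0.017,0],[0,0,0]],
  [0,[-0.007,0.034,0],[0,0,0]],
  [0,[-0.009,0.051,0],[0,0,0]],
  [0,[-0.008,0.069,0],[0,0,0]],
  [0,[-0.007,0.086,0],[0,0,0]],
  [0,[-0.004,0.103,0],[0,0,0]],
  [0,[0.001,0.12,0],[0,0,0]],
  [0,[0.007,0.137,0],[0,0,0]],
  [0,[0.015,0.152,0],[0,0,0]],
  [0,[0.024,0.167,0],[0,0,0]],
  [0,[0.034,0.182,0],[0,0,0]],
  [0,[0.045,0.195,0],[0,0,0]],
])

```text
time: 11.72
tool_pos: [0.4679, -0.0051, 0.156]
tool_rot: [-0.0, 0.707, 0.707, -0.0]
contact_force: [-1.6, -2.6, 2.9]
gripper_width: -0.0
grasp_force: 1.7
```

arm_command([
  [0,[0,0,0],[0,0,0]],
  [0,[0,0,0],[0,0,0]],
  [0,[0,0,0],[0,0,0]],
])

```text
time: 11.97
tool_pos: [0.4682, -0.0051, 0.1563]
tool_rot: [-0.0, 0.707, 0.707, 0.001]
contact_force: [0.6, 1.6, 2.3]
gripper_width: -0.005
grasp_force: 1.5
```

```bash
python3 -c "from h import *;check()"
```

```text
12.3667 [ 1.1326  1.8807  3.0311  0.468  -0.0056  0.1562] [0.46 0.48 0.36]
scene [ 0.5129 -0.0486] 555 0.1365 ear 0 
side [ 0.5116 -0.0473] 587 0.137 ear 83 [125. 144. 159.]
wrist [ 0.5104 -0.0443] 7501 0.137 ear 2173 [121. 137. 156.]
```

arm_command([
  [0,[0,0,0.005],[0,0,0]],
  [0,[0,0,0.01],[0,0,0]],
  [0,[0,0,0.02],[0,0,0]],
  [0,[0,0,0.05],[0,0,0]],
  [0,[0,0,0.1],[0,0,0]],
  [0,[0,0,0.17],[0,0,0]],
  [0,[0,0,0.2],[0,0,0]],
  [0,[0,0,0.2],[0,0,0]],
  [0,[0,0,0.2],[0,0,0]],
  [0,[0,0,0.2],[0,0,0]],
])

```text
time: 13.35
tool_pos: [0.4672, -0.0056, 0.2149]
tool_rot: [-0.001, 0.707, 0.707, -0.001]
contact_force: [-1.0, -0.0, -0.6]
gripper_width: 0.0
grasp_force: 0.0
```

```bash
python3 -c "
from h import *;check();print(manip.job_done())"
```

```text
13.75 [-0.0336  0.0222 -0.2904  0.4673 -0.0056  0.2151] [0.52 0.57 0.51]
scene [ 0.5128 -0.0487] 646 0.1393 ear 0 
side [ 0.5115 -0.0474] 725 0.1396 ear 75 [125. 143. 159.]
wrist [ 0.5107 -0.0446] 6212 0.14 ear 1386 [121. 138. 156.]
the job is handed in; nothing more can be done
None
```

I ran the fingertips once clockwise round the crock's rim, from above the ear back to it, pressing with about 3 N, then lifted clear to 0.215 m; the crock stayed in place and the job is handed in, though no verdict came back.

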